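Refit the cooker-hood grease filter

ROBOT

A 6-joint arm with a two-finger parallel gripper is mounted at the origin on a cart in front of the work surface, level with it; the furniture and walls round the work are solid. World frame = base frame: x ahead of the robot, y to its left, z up, the work surface at z = 0. Lengths are in m, angles in rad, forces in N, time in s.
With the tool pointing down it reaches from about 0.425 to 0.95 m from the base axis. Payload 3.5 kg.
Tool frame: the origin (TCP) lies at the very end of the fingers, on their centre line; the grasp point (between the pads) lies 19 mm behind it; z points along the fingers, y is the line along which they close (so a half turn about z gives the same grasp; the last joint's range is limited). The gripper opens to 85 mm and grips with 20 to 120 N. Pads are 22 mm wide; open, the fingers measure 114 mm over their backs; the gripper's body (76 mm by 85 mm) begins 54 mm behind the grasp point. The pads swing forward as they close: fully open they stand 13 mm farther back than shut.
Start: joints at [1.039, 0.286, 1.577, -0, 1.279, -0.15], TCP at [0.251, 0.626, 0.231] pointing down, gripper open.
Joint ranges: [-2.77, 2.77], [-0.9, 2.22], [0.21, 2.48], [-1.53, 4.67], [0.24, 2.81], [-2.84, 2.84]. Speed limits (rad/s): [2.79, 2.79, 3.14, 3.14, 3.14, 3.14].

INTERFACE

Orientations are given as a unit quaternion [x, y, z, w].
In Python, from plant import ctrl gives the robot as it stands.
- The arm moves only by the tool carry_out, never from a script. Its argument "deltas" is one flat list of numbers, 6 for each row, row after row: the shift along the tool's x, y, z in m, then the turn, a rotation vector about the tool's x, y, z in rad. A call has 1 to 5 rows; each row is the pose to reach, as a shift and turn from the pose commanded when the call began, along the tool's axes at that moment; what a row does not reach only later rows make up. A row lasts 1/8 s, in which the tool goes at most 62.5 mm and 10.7 degrees, less where a joint would pass 70% of its speed; a pose out of reach is approached as far as the arm can. A call with a gripper value outside its range is refused whole. "grip" is the opening in per cent of the stroke, from 0 (shut) to 100 (fully open), set as the call begins (left out, the last holds). The fingers move at their own pace and stop on an object; "grip_force" is the grip in N (left out, the last holds). Time passes only in rows, so rows that repeat a pose let the fingers close. It gives the time, the measured TCP pose, the force, the opening and the grip force at its end, in the units of the state.
- ctrl.get_state(): the state, without advancing time (a new reading comes with each control period).
- ctrl.read_camera(name): name is "scene" or "side" or "wrist"; returns (picture, depth): 400x640x3 uint8, red, green, blue; 400x640 float32, m along the optical axis (not along the pixel's ray), 0 where there is no reading.
- ctrl.camera_model(name): a dict with "intrinsics" (3x3 intrinsics, pixels), "extrinsics" (4x4, takes a point from world to camera coordinates); the wrist camera has in their place "hand_eye" (4x4, takes a point from camera to tool coordinates, whose origin is the TCP and whose axes are the flange's). Camera axes: x right, y down, z forward; pixel columns grow to the right and rows downward; lengths in m; the calibration is good to about 2 mm. A picture is of the moment at which its call begins: read the wrist's pose just before it. camera_model takes no time and is no camera call.
- ctrl.sign_off(): hands the job in; it is judged then, once.
Trained networks look in the newest picture that a camera, given by its name, has taken for a name from the list of things; names that differ only in an ending like _2 or _b are one class to them, and where a whole thing is asked for, a point or a joint stands for the part that bears it (a point fixed in the world has none). Each returns a list of dicts, best first, with "score" (0 to 1); they miss things now and then, are a little off and sometimes report something else, mostly with a low value. They report only what shows in the picture. A call takes as long as a camera call.
- ctrl.find_in(camera, query): "uv" ([column, row] in pixels, amid what is visible of it).
The state is a dict: "time": time; "qpos": joint angles; "dq": joint speeds; "joint_efforts": joint torques, N m; "eef_pos": TCP position; "tcp_rot": TCP orientation; "contact_force": force on the tool from outside, world axes, zero at the start; "wrist_torque": the same for the moment, N m; "opening": opening from 0.0 (shut) to 1.0 (fully open); "finger_force": force on a finger pad.
Only numpy, scipy, OpenCV 4.12 (cv2) and the standard library are available. Lean on these libraries where they do the work, as an engineer would, in place of code of your own. Each camera call takes 0.05 s, during which the arm holds its last target. There are 200 camera calls.

TASK

The washed grease filter goes back into the cooker-hood unit that lies on its back on the table. Lift the filter by its black grip, hook its blue tongue under the blue lip of the bay with the other end still raised, then swing that end down until the filter lies flat and fully home in the bay, and let go. Lower it rather than dropping it, and leave the tall glass and the roll of black tape where they stand.

Things in the scene. Friction and masses are not known exactly. Their poses are not given: they have to be found in the camera images.
- hood: Grey cooker-hood unit lying on its back, fixed, 230 x 144 mm. Origin at table level under the middle of its bay; x from the control strip (rockers and lamp, x -125 to -80 mm, robot side) to the lip end, within 0.4 rad of world x; y across, z up. Open bay: x -80 to 80, y -55 to 55 mm, flat floor z 30, front and side rims z 46, back wall (x 80 to 103) z 51 mm.
- hood_lip (a point): Middle of the lower edge of the blue lip that overhangs the +x end of the bay (hood x 64, y 0, z 45 mm). The lip is 6 mm thick (top z 51 mm); the slot under it is 15 mm high, down to the bay floor, and 16 mm deep, to the bay's end at x 80 mm.
- filter: Aluminium mesh grease filter, loose, about 0.25 kg, 154 (x) x 102 mm (y), flat on the table at the start, +x within 0.5 rad of world x. Origin: middle of its flat underside; +x towards the blue tongue, z up. Body x -77 to 53 mm, 16 mm thick. 6 mm shorter and 8 mm narrower than the bay: it goes in only tilted, tongue down by 0.12 to 0.3 rad. Nothing snaps; weight holds it.
- filter_tongue (a point): Middle of the tongue's tip edge on the filter's underside (filter x 77, y 0, z 0 mm). The blue tongue spans filter x 53 to 77 mm, is 96 mm wide and 7 mm thick, its underside level with the body's.
- filter_grip (a point): Centre of the black upright grip fin (filter x -15, y 0, z 30 mm). The fin is 12 mm thick along x, 44 mm long along y and stands from z 16 to z 44 mm; pinch it from above across its 12 mm, fingers closing along the filter's x.
- filter_front (a point): Middle of the rear edge, away from the tongue, on the filter's underside (filter x -77, y 0, z 0 mm).
- glass_tall: Bystander: clear drinking glass, 69 mm across, 144 mm high, loose; origin under its centre.
- electrical_tape: Bystander: small roll of black tape lying flat, 62 mm across, 19 mm high, loose; origin under its centre.

How it is judged:
By the outcome, as a careful person would: the job done as asked, in the order asked, and still so for the second after the job is handed in, with the robot touching nothing.
It also fails if it takes over 48 s, if anything falls off the work surface, if the arm or the gripper's body presses on something with over 40 N, if the wrist force passes 120 N, or if a joint passes its speed limit or range.

## Working session

There is one attempt and no reset: what is moved stays moved. The work goes in short steps, Python scripts to look and compute and a tool call to move; the robot and the scene stay as the last step left them, time stands still between calls to the robot, and variables do not carry over. Pictures are saved under pics/ and viewed, at most 10 in all, crops included, and the job is handed in when it is done.

Besides the shell and the picture viewer there is one more tool, called after "Call:" as name(argument=value, ...), one argument or row to a line, values as JSON. carry_out: Moves the arm, as the interface text tells. Its arguments: {"type":"object","properties":{"deltas":{"type":"array"},"grip":{"type":"number"},"grip_force":{"type":"number"}},"required":["deltas"]}

```bash
ls; mkdir -p pics; cat > h.py <<'E'
import numpy as np, cv2
from scipy.spatial.transform import Rotation as R
from plant import ctrl
def look(cam):
    s=ctrl.get_state(); im,d=ctrl.read_camera(cam); m=ctrl.camera_model(cam)
    K=np.array(m["intrinsics"])
    if "extrinsics" in m: T=np.linalg.inv(np.array(m["extrinsics"]))
    else:
        W=np.eye(4); W[:3,:3]=R.from_quat(s["tcp_rot"]).as_matrix(); W[:3,3]=s["eef_pos"]
        T=W@np.array(m["hand_eye"])
    v,u=np.mgrid[:400,:640]
    P=np.stack([(u-K[0,2])/K[0,0]*d,(v-K[1,2])/K[1,1]*d,d],-1)@T[:3,:3].T+T[:3,3]
    P[d==0]=np.nan
    return im,P,K,T
E
cat > a.py <<'E'
from h import *
for c in ("scene","side"):
    im,P,K,T=look(c); np.savez(c+".npz",im=im,P=P,K=K,T=T)
    cv2.imwrite(f"pics/{c}0.png",im[...,::-1])
    print(c,"cam at",T[:3,3].round(3))
    for q in ("hood","hood_lip","filter","filter_tongue","filter_grip","filter_front","glass_tall","electrical_tape"):
        for r in ctrl.find_in(c,q)[:2]:
            u,v=np.round(r["uv"]).astype(int); print(q,round(r["score"],2),(u,v),P[v,u].round(3))
print(ctrl.get_state())
E
python3 a.py
```

```text
pics
scene cam at [ 0.026 -0.78   0.761]
hood 0.6 (np.int64(256), np.int64(162)) [0.518 0.054 0.033]
hood_lip 0.83 (np.int64(256), np.int64(159)) [0.527 0.068 0.032]
filter 0.58 (np.int64(341), np.int64(226)) [ 0.541 -0.295  0.018]
filter_tongue 0.92 (np.int64(340), np.int64(224)) [ 0.544 -0.288  0.018]
filter_grip 0.84 (np.int64(339), np.int64(224)) [ 0.543 -0.285  0.017]
glass_tall 0.85 (np.int64(428), np.int64(211)) [ 0.641 -0.466  0.137]
glass_tall 0.72 (np.int64(254), np.int64(159)) [0.523 0.072 0.032]
electrical_tape 0.84 (np.int64(362), np.int64(291)) [ 0.44  -0.468  0.02 ]
side cam at [0.692 0.821 0.682]
hood 0.74 (np.int64(351), np.int64(259)) [0.532 0.077 0.031]
hood_lip 0.77 (np.int64(351), np.int64(263)) [0.535 0.089 0.028]
hood_lip 0.27 (np.int64(327), np.int64(194)) [ 0.548 -0.253  0.018]
filter 0.57 (np.int64(328), np.int64(192)) [ 0.545 -0.249  0.028]
filter_tongue 0.7 (np.int64(326), np.int64(190)) [ 0.548 -0.28   0.017]
filter_grip 0.78 (np.int64(326), np.int64(194)) [ 0.551 -0.256  0.017]
filter_front 0.69 (np.int64(328), np.int64(194)) [ 0.545 -0.248  0.021]
glass
[... 151 characters left out ...]
9, 'qpos': array([ 1.03899371e+00,  2.86314247e-01,  1.57671013e+00,  1.95704617e-05,
        1.27861061e+00, -1.49943646e-01]), 'dq': array([-0.00020849, -0.00046042,  0.00077346, -0.00267257, -0.00097328,
       -0.00080239]), 'joint_efforts': array([-4.28705234e-04, -4.05957127e+01, -2.92946899e+01, -2.00725422e-04,
        4.12352420e-04,  7.08467482e-06]), 'eef_pos': array([0.25145858, 0.62639131, 0.23130987]), 'tcp_rot': array([ 1.89774342e-01,  9.81827734e-01, -1.68153805e-05, -1.59072445e-05]), 'contact_force': array([-7.25327756e-01, -8.22287755e-04,  8.79748024e-01]), 'wrist_torque': array([-0.00065218, -0.02037884,  0.0634234 ]), 'finger_force': 0.0, 'opening': 0.9978237531233165}
```

```bash
cat > b.py <<'E'
from h import *
a=[]
D={c:np.load(c+".npz") for c in ("scene","side")}
for c in D: a.append(cv2.resize(D[c]["im"][110:330,180:500],None,fx=1.8,fy=1.35)[...,::-1])
cv2.imwrite("pics/v1.png",np.vstack(a))
# filter: points above table near it; hood likewise
for c in D:
    P=D[c]["P"]; im=D[c]["im"]; hsv=cv2.cvtColor(im,cv2.COLOR_RGB2HSV)
    blue=(hsv[...,0]>95)&(hsv[...,0]<130)&(hsv[...,1]>110)&(hsv[...,2]>50)
    for n,(x0,x1,y0,y1,z0,z1) in dict(filt=(.38,.70,-.40,-.12,.013,.022),fin=(.38,.7,-.4,-.12,.034,.05),hoodrim=(.3,.75,-.1,.25,.041,.06),btong=(.3,.75,-.4,-.12,.002,.02),blip=(.3,.78,-.1,.25,.035,.06)).items():
        x,y,z=np.moveaxis(P,-1,0)
        m=(x>x0)&(x<x1)&(y>y0)&(y<y1)&(z>z0)&(z<z1)
        if n[0]=='b': m&=blue
        q=P[m]
        if len(q)<5: print(c,n,len(q)); continue
        (cx,cy),(w,h),ang=cv2.minAreaRect((q[:,:2]*1000).astype(np.float32))
        print(c,n,len(q),"rect",round(cx,1),round(cy,1),round(w,1),round(h,1),round(ang,2),"zmed",np.median(q[:,2]).round(4),"mean",q.mean(0).round(4))
E
python3 b.py
```

```text
scene filt 1335 rect 537.8 -269.5 105.2 130.4 64.32 zmed 0.0174 mean [ 0.5342 -0.2731  0.0174]
scene fin 73 rect 534.3 -268.8 44.3 11.7 61.38 zmed 0.0442 mean [ 0.5324 -0.2707  0.0433]
scene hoodrim 1236 rect 535.1 73.5 148.7 228.4 67.8 zmed 0.0473 mean [0.5274 0.0684 0.0477]
scene btong 115 rect 607.1 -305.3 91.6 14.4 63.09 zmed 0.0082 mean [ 0.6057 -0.3079  0.0082]
scene blip 119 rect 612.3 42.3 109.1 16.7 66.57 zmed 0.0519 mean [0.6112 0.0404 0.0516]
side filt 641 rect 538.0 -265.1 107.8 129.8 65.31 zmed 0.0163 mean [ 0.5377 -0.2617  0.0163]
side fin 41 rect 534.9 -265.8 43.3 11.4 64.14 zmed 0.0423 mean [ 0.5344 -0.2632  0.0413]
side hoodrim 2024 rect 535.1 76.5 148.2 227.7 67.25 zmed 0.046 mean [0.5325 0.0868 0.0465]
side btong 37 rect 609.7 -300.7 83.5 9.3 67.53 zmed 0.0064 mean [ 0.6107 -0.2991  0.0066]
side blip 209 rect 611.6 43.3 109.1 27.0 74.64 zmed 0.0503 mean [0.6122 0.0405 0.0504]
```

View pics/v1.png

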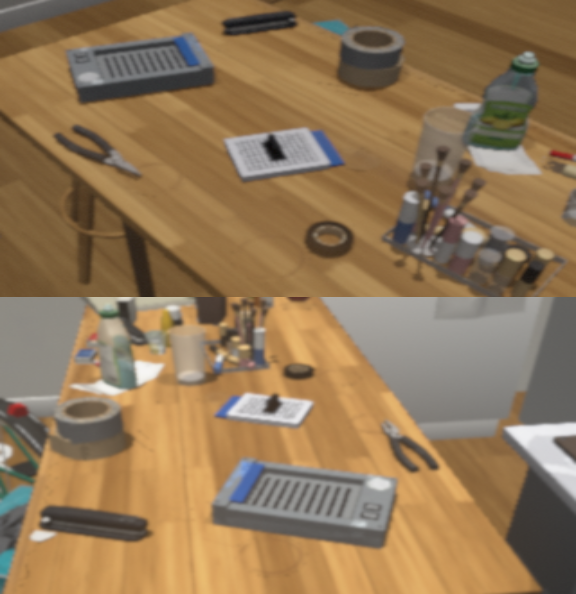

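```bash
cat >> h.py <<'E'
def tool(yaw,pitch):
    "tool y along yaw (deg) heading, tool z down; pitch>0 (rad) puts +x end of the held thing down"
    c,s=np.cos(np.radians(yaw)),np.sin(np.radians(yaw))
    y=np.array([c,s,0]); z=np.array([0,0,-1.]); M=np.stack([np.cross(y,z),y,z],1)
    return R.from_rotvec(pitch*np.array([-s,c,0]))*R.from_matrix(M)
def to(p,yaw,pitch=0):
    st=ctrl.get_state(); r0=R.from_quat(st["tcp_rot"])
    d=r0.inv().apply(np.array(p)-st["eef_pos"]); w=(r0.inv()*tool(yaw,pitch)).as_rotvec()
    print("t",round(st["time"],2),"d",d.round(4),"w",w.round(4),"rows",round(np.linalg.norm(d)/.0625,1),round(np.linalg.norm(w)/.187,1),"F",st["contact_force"].round(1))
E
python3 - <<'E'
from h import *
to([.48,.2,.25],-25.5)
to([.50,-.25,.25],-25.5)
m=ctrl.camera_model("wrist");print(np.array(m["hand_eye"]).round(3),np.array(m["intrinsics"]).round(0))
E
```

```text
t 0.9 d [-0.371  -0.3105 -0.0187] w [-1.000e-04  0.000e+00  1.634e+00] rows 7.7 8.7 F [-0.7 -0.   0.9]
t 0.9 d [-0.5572 -0.7206 -0.0187] w [-1.000e-04  0.000e+00  1.634e+00] rows 14.6 8.7 F [-0.7 -0.   0.9]
[[-0.    -0.949 -0.316  0.081]
 [ 1.    -0.     0.    -0.   ]
 [-0.    -0.316  0.949 -0.142]
 [ 0.     0.     0.     1.   ]] [[318.   0. 320.]
 [  0. 318. 200.]
 [  0.   0.   1.]]
```

Call:
carry_out(
  deltas=[-0.371,-0.311,-0.019,0,0,1.634,-0.371,-0.311,-0.019,0,0,1.634,-0.371,-0.311,-0.019,0,0,1.634,-0.371,-0.311,-0.019,0,0,1.634,-0.371,-0.311,-0.019,0,0,1.634],
)

```text
time: 1.52
eef_pos: [0.3995, 0.3493, 0.244]
tcp_rot: [0.615, 0.788, 0.0, 0.0]
contact_force: [1.1, 0.8, 0.3]
opening: 1.001
finger_force: 0.0
```

```bash
python3 - <<'E'
from h import *
print(ctrl.get_state()["eef_pos"])
to([.52,-.26,.24],-25.5)
E
```

```text
[0.39948097 0.34934035 0.24400649]
t 1.52 d [-0.6204 -0.0313  0.0039] w [ 9.000e-04 -5.000e-04  6.907e-01] rows 9.9 3.7 F [1.1 0.8 0.3]
```

Call:
carry_out(
  deltas=[-0.62,-0.031,0.004,0,0,0.691,-0.62,-0.031,0.004,0,0,0.691,-0.62,-0.031,0.004,0,0,0.691,-0.62,-0.031,0.004,0,0,0.691,-0.62,-0.031,0.004,0,0,0.691],
)

```text
time: 2.15
eef_pos: [0.4615, 0.0429, 0.2421]
tcp_rot: [0.844, 0.536, 0.001, 0.0]
contact_force: [1.8, -0.7, 0.4]
opening: 0.997
finger_force: 0.0
```

```bash
python3 - <<'E'
from h import *
print(ctrl.get_state()["eef_pos"])
to([.52,-.26,.24],-25.5)
im,P,K,T=look("wrist"); np.savez("w_hood.npz",im=im,P=P,K=K,T=T); cv2.imwrite("pics/w_hood.png",im[...,::-1])
E
```

```text
[0.4615009  0.04294414 0.24210046]
t 2.15 d [-0.2491  0.182   0.0022] w [ 0.0015 -0.0007  0.0048] rows 4.9 0.0 F [ 1.8 -0.7  0.4]
```

View pics/w_hood.png

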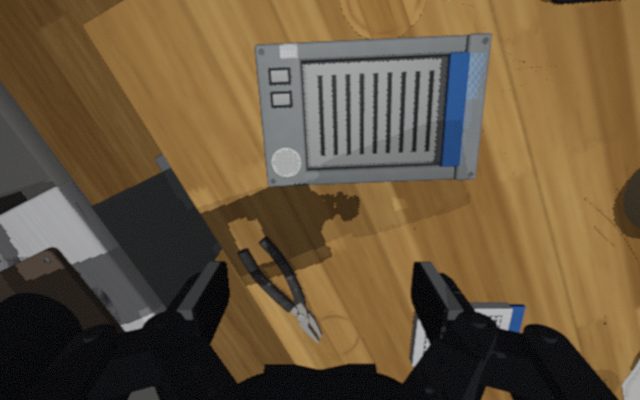

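The hood shows whole: corners near (257,45), (490,35), (476,180), (268,186), with the blue lip at (457,110). The filter is partly behind the right finger, near (470,330).

Call:
carry_out(
  deltas=[-0.249,0.182,0.002,0,0,0.005,-0.249,0.182,0.002,0,0,0.005,-0.249,0.182,0.002,0,0,0.005,-0.249,0.182,0.002,0,0,0.005,-0.249,0.182,0.002,0,0,0.005],
  grip=60,
)

```text
time: 2.82
eef_pos: [0.5204, -0.2599, 0.2398]
tcp_rot: [0.846, 0.534, 0.0, 0.0]
contact_force: [0.5, 0.3, 0.1]
opening: 0.6
finger_force: 0.0
```

Call:
carry_out(
  deltas=[0,0,0,0,0,0,0,0,0,0,0,0],
)

```text
time: 3.08
eef_pos: [0.52, -0.2574, 0.2392]
tcp_rot: [0.846, 0.534, -0.0, -0.001]
contact_force: [-0.2, 0.4, 0.5]
opening: 0.597
finger_force: 0.0
```

```bash
cat > c.py <<'E'
from h import *
print(ctrl.get_state()["eef_pos"])
im,P,K,T=look("wrist"); np.savez("w_filt.npz",im=im,P=P,K=K,T=T); cv2.imwrite("pics/w_filt.png",im[...,::-1])
def rect(n,P,box,blue=None):
    x0,x1,y0,y1,z0,z1=box; x,y,z=np.moveaxis(P,-1,0)
    m=(x>x0)&(x<x1)&(y>y0)&(y<y1)&(z>z0)&(z<z1)
    if blue is not None:
        h=cv2.cvtColor(blue,cv2.COLOR_RGB2HSV); m&=(h[...,0]>95)&(h[...,0]<130)&(h[...,1]>110)&(h[...,2]>50)
    m=cv2.morphologyEx(m.astype(np.uint8),cv2.MORPH_OPEN,np.ones((3,3)))>0
    q=P[m]
    r=cv2.minAreaRect((q[:,:2]*1000).astype(np.float32)); print(n,len(q),np.round([*r[0],*r[1],r[2]],2),q.mean(0).round(4),np.median(q[:,2]).round(4))
rect("body",P,(.4,.7,-.4,-.15,.012,.022))
rect("fin",P,(.45,.6,-.33,-.2,.036,.052))
rect("tong",P,(.4,.7,-.4,-.15,.003,.0125),im)
d=np.load("w_hood.npz")
rect("hood",d["P"],(.35,.7,-.05,.2,.04,.058))
rect("lip",d["P"],(.35,.7,-.05,.2,.04,.058),d["im"])
E
python3 c.py
```

```text
[ 0.51995144 -0.25735763  0.23924504]
body 8858 [ 537.15 -268.7   101.6   130.3    64.62] [ 0.5384 -0.266   0.0161] 0.0161
fin 425 [ 534.87 -267.17   43.93   11.26   65.13] [ 0.5351 -0.266   0.0431] 0.0432
tong 1271 [ 608.13 -301.4    93.35   20.31   64.53] [ 0.6089 -0.2996  0.0067] 0.0066
hood 16707 [534.66  75.77 144.16 227.68  67.14] [0.5368 0.0823 0.0471] 0.0462
lip 2214 [612.8   43.19 110.87  20.18  66.9 ] [0.6139 0.0465 0.0506] 0.0507
```

View pics/w_filt.png

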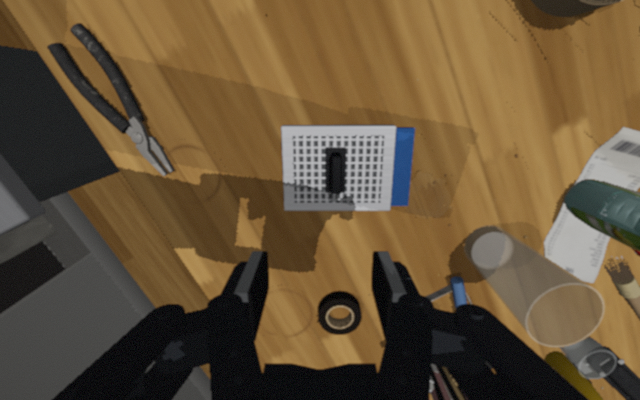

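The filter is square-on: body (282–395, 125–211), fin at (336,170), tongue at (402,165). The tape at (340,313) and the glass are clear of the descent.

```bash
python3 - <<'E'
from h import *
to([.5347,-.2673,.075],-25.4); to([.5347,-.2673,.0195],-25.4)
d=np.load("w_hood.npz");P=d["P"];x,y,z=np.moveaxis(P,-1,0)
a=np.radians(-22.9);c,s=np.cos(a),np.sin(a)
hx=(x-.5455)*c+(y-.0715)*s; hy=-(x-.5455)*s+(y-.0715)*c
def edges(m,v): q=v[m]; return np.percentile(q,[.5,2,98,99.5]).round(4) if len(q) else None
fl=(abs(z-.030)<.004)
print("floor x",edges(fl&(abs(hy)<.04)&(abs(hx)<.09),hx),"y",edges(fl&(abs(hx)<.055)&(abs(hy)<.065),hy))
top=(z>.042)&(z<.056)&(abs(hx)<.14)&(abs(hy)<.09)
print("rim outer x",edges(top&(abs(hy)<.05),hx),"y",edges(top,hy))
for sgn in(1,-1):
    q=top&(abs(hx)<.06)&(hy*sgn>.03); print("inner rim y",np.percentile((hy*sgn)[q],[1,5]).round(4))
q=top&(hx<0)&(abs(hy)<.04);print("front inner x",np.percentile(hx[q],[95,99]).round(4))
q=top&(hx>.03)&(abs(hy)<.04);print("lip edge x",np.percentile(hx[q],[1,5]).round(4))
for h0,h1,n in((-.05,0,'L'),(0.0,.05,'R')):pass
for sgn in(1,-1):
    q=top&(abs(hx)<.06)&(hy*sgn>.056)&(hy*sgn<.07); print("yaw err deg",np.degrees(np.polyfit(hx[q],hy[q],1)[0]).round(2))
E
```

```text
t 3.12 d [-0.0033  0.0179  0.1644] w [-0.0006 -0.0004 -0.0005] rows 2.6 0.0 F [ 0.3  0.6 -0.5]
t 3.12 d [-0.0033  0.0179  0.2199] w [-0.0006 -0.0004 -0.0005] rows 3.5 0.0 F [ 0.3  0.6 -0.5]
floor x [-0.0798 -0.0775  0.0667  0.0689] y [-0.0553 -0.0536  0.0532  0.0545]
rim outer x [-0.1245 -0.1231  0.0997  0.1013] y [-0.0712 -0.0697  0.0701  0.0711]
inner rim y [0.0548 0.0554]
inner rim y [0.0553 0.0558]
front inner x [-0.0824 -0.0808]
lip edge x [0.0636 0.0642]
yaw err deg -0.01
yaw err deg -0.01
```

Call:
carry_out(
  deltas=[-0.003,0.018,0.06,0,0,0,-0.003,0.018,0.12,0,0,0,-0.003,0.018,0.16,0,0,0,-0.003,0.018,0.185,0,0,0,-0.003,0.018,0.2,0,0,0],
  grip=50,
)

```text
time: 3.75
eef_pos: [0.5347, -0.2662, 0.0384]
tcp_rot: [0.845, 0.535, -0.0, -0.001]
contact_force: [-0.8, 0.4, 0.3]
opening: 0.5
finger_force: 0.0
```

Call:
carry_out(
  deltas=[0,0,0.01,0,0,0,0,0,0.018,0,0,0,0,0,0.018,0,0,0,0,0,0.018,0,0,0],
)

```text
time: 4.25
eef_pos: [0.5356, -0.2687, 0.0224]
tcp_rot: [0.846, 0.534, 0.0, 0.001]
contact_force: [0.0, 0.0, -0.7]
opening: 0.5
finger_force: 0.0
```

```bash
python3 - <<'E'
from h import *
print(ctrl.get_state()["eef_pos"]);to([.5347,-.2673,.0195],-25.4)
E
```

```text
[ 0.53557717 -0.26871095  0.02240436]
t 4.25 d [ 0.0009 -0.0014  0.0029] w [ 0.0015  0.0003 -0.0013] rows 0.1 0.0 F [ 0.   0.  -0.7]
```

Call:
carry_out(
  deltas=[0,0,0.001,0,0,0,0,0,0.001,0,0,0,0,0,0.001,0,0,0,0,0,0.001,0,0,0,0,0,0.001,0,0,0],
  grip=0,
  grip_force=70,
)

```text
time: 4.88
eef_pos: [0.5354, -0.2687, 0.0211]
tcp_rot: [0.846, 0.534, 0.0, 0.001]
contact_force: [0.1, -0.2, 2.5]
opening: 0.127
finger_force: 71.8
```

Call:
carry_out(
  deltas=[0,0,0,0,0,0,0,0,0,0,0,0],
)

```text
time: 5.12
eef_pos: [0.5354, -0.2687, 0.0211]
tcp_rot: [0.846, 0.534, 0.0, 0.001]
contact_force: [-0.6, -0.8, 5.0]
opening: 0.12
finger_force: 72.0
```

Call:
carry_out(
  deltas=[0,0,-0.01,0,0,0,0,0,-0.03,0,0,0,0,0,-0.06,0,0,0,0,0,-0.1,0,0,0,0,0,-0.13,0,0,0],
)

```text
time: 5.75
eef_pos: [0.5353, -0.2684, 0.1533]
tcp_rot: [0.846, 0.534, 0.0, 0.001]
contact_force: [0.4, -0.3, -1.3]
opening: 0.124
finger_force: 71.0
```

```bash
cat >> h.py <<'E'
HO=np.array([.5452,.0715]); HY=-22.9
HX=np.array([np.cos(np.radians(HY)),np.sin(np.radians(HY))])
def tip_to(tx,tz,pitch,ty=0,dyaw=0,gx=.092,gz=.021):
    "TCP target so that the tongue tip is at hood (tx,ty,tz) with the filter pitched; gx: tip ahead of the grip; gz: TCP above underside"
    x=tx-gx*np.cos(pitch)+gz*np.sin(pitch); z=tz+gx*np.sin(pitch)+gz*np.cos(pitch)
    p=HO+HX*x+np.array([-HX[1],HX[0]])*ty
    print("target",p.round(4),round(z,4)); to([*p,z],HY+dyaw,pitch)
E
python3 - <<'E'
from h import *
print(ctrl.get_state()["eef_pos"], ctrl.get_state()["opening"])
tip_to(.05,.09,.22)
im,P,K,T=look("side"); np.savez("s1.npz",im=im,P=P); cv2.imwrite("pics/s1.png",cv2.resize(im[130:330,180:500],None,fx=2,fy=2)[...,::-1])
E
```

```text
[ 0.53533775 -0.26837967  0.15329725] 0.12378695596179377
target [0.5128 0.0852] 0.1306
t 5.75 d [ 0.3095 -0.1724  0.0223] w [ 0.2219 -0.0046 -0.0446] rows 5.7 1.2 F [ 0.4 -0.3 -1.3]
```

View pics/s1.png

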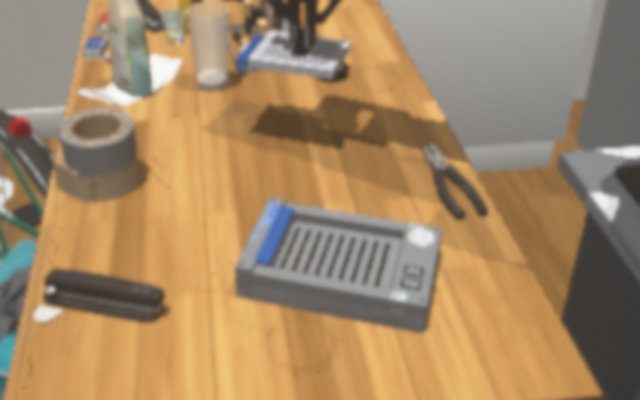

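The filter hangs level in the gripper at about (295,55), with the tongue on the left. The hood is untouched.

Call:
carry_out(
  deltas=[0.05,-0.03,0,0,0,0,0.11,-0.06,0,0.03,0,-0.01,0.17,-0.095,0.005,0.09,0,-0.02,0.23,-0.13,0.01,0.15,-0.002,-0.03,0.28,-0.156,0.015,0.2,-0.004,-0.04],
)

```text
time: 6.42
eef_pos: [0.5147, 0.0407, 0.1367]
tcp_rot: [0.83, 0.548, -0.055, -0.084]
contact_force: [0.1, -0.6, -1.2]
opening: 0.12
finger_force: 71.0
```

```bash
python3 - <<'E'
from h import *
tip_to(.05,.09,.22)
E
```

```text
target [0.5128 0.0852] 0.1306
t 6.42 d [ 0.0402 -0.0177  0.0098] w [ 0.0192 -0.001  -0.0045] rows 0.7 0.1 F [ 0.1 -0.6 -1.2]
```

Call:
carry_out(
  deltas=[0.03,-0.013,0.007,0.015,0,-0.003,0.04,-0.018,0.01,0.019,-0.001,-0.0045,0.04,-0.018,0.01,0.019,-0.001,-0.0045,0.04,-0.018,0.01,0.019,-0.001,-0.0045],
)

```text
time: 6.92
eef_pos: [0.5132, 0.0821, 0.1307]
tcp_rot: [0.829, 0.549, -0.06, -0.091]
contact_force: [0.4, 0.9, -1.6]
opening: 0.125
finger_force: 71.0
```

```bash
cat > chk.py <<'E'
from h import *
import sys
# where the filter is, from the cameras: blue/white edges in the hood frame
tip_to(.05,.09,.22)
for c in("wrist","side","scene"):
    im,P,K,T=look(c); np.savez("f_"+c+".npz",im=im,P=P,K=K,T=T)
    cv2.imwrite(f"pics/f_{c}_{sys.argv[1]}.png",im[...,::-1])
    st=ctrl.get_state(); W=R.from_quat(st["tcp_rot"])
    L=W.inv().apply(P.reshape(-1,3)-st["eef_pos"]).reshape(P.shape)   # tool frame
    h=cv2.cvtColor(im,cv2.COLOR_RGB2HSV); b=(h[...,0]>95)&(h[...,0]<130)&(h[...,1]>110)&(h[...,2]>50)
    m=(abs(L[...,0])<.06)&(L[...,1]>.05)&(L[...,1]<.11)&(L[...,2]>0)&(L[...,2]<.04)&b
    q=L[m]; 
    if len(q)>20: print(c,"tongue",len(q),"y",np.percentile(q[:,1],[2,50,98]).round(4),"x",np.percentile(q[:,0],[2,98]).round(4),"z",np.percentile(q[:,2],[5,50,95]).round(4))
    m=(abs(L[...,0])<.06)&(L[...,1]>-.075)&(L[...,1]<.1)&(L[...,2]>-.005)&(L[...,2]<.011)&(h[...,1]<60)&(h[...,2]>90)
    q=L[m]
    if len(q)>50:
        r=cv2.minAreaRect((q[:,:2]*1000).astype(np.float32)); k=np.linalg.lstsq(np.c_[q[:,:2],np.ones(len(q))],q[:,2],rcond=None)[0]
        print(c,"body",len(q),np.round([*r[0],*r[1],r[2]],2),"plane",k.round(4))
E
python3 chk.py 1
```

```text
target [0.5128 0.0852] 0.1306
t 6.92 d [ 0.0027 -0.0015  0.0004] w [ 0.0018  0.     -0.0013] rows 0.1 0.0 F [ 0.4  0.9 -1.6]
wrist tongue 5625 y [0.0723 0.0817 0.0909] x [-0.0429  0.0482] z [0.0136 0.0146 0.0156]
wrist body 20099 [  0.93   2.85 129.93 102.54  89.94] plane [0.0087 0.0004 0.0049]
side tongue 115 y [0.0757 0.0829 0.0906] x [-0.0367  0.0479] z [0.0133 0.0149 0.0164]
side body 1207 [  2.11   2.5  130.28 103.7   89.99] plane [0.0117 0.0008 0.0054]
scene tongue 85 y [0.0736 0.0818 0.0907] x [-0.0479  0.0375] z [0.0116 0.0129 0.0151]
scene body 419 [ -2.35  13.06 105.12 151.33   2.06] plane [-0.0249  0.0042  0.0046]
```

View pics/f_wrist_1.png

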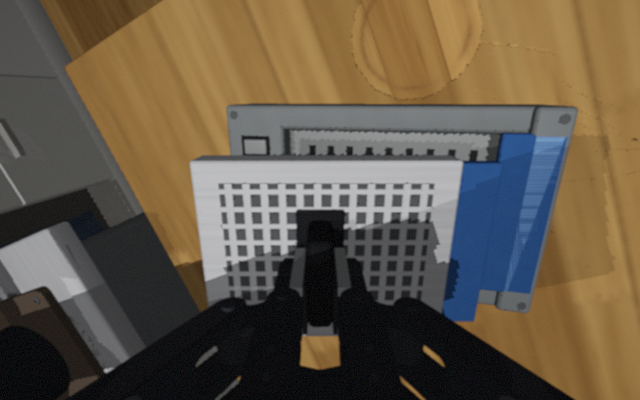

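The wrist view shows the filter square in the jaws, body at (192–462, 157–305). Its tongue at (470,240) is parallel to the lip at (515,220). The measured in-hand offset is about 1 mm along y.

```bash
python3 - <<'E'
from h import *
tip_to(.054,.055,.18,-.001)
tip_to(.056,.034,.18,-.001)
E
```

```text
target [0.5146 0.0833] 0.0921
t 7.08 d [0.0017 0.0092 0.0374] w [-0.0384 -0.0003 -0.0017] rows 0.6 0.2 F [ 0.7 -0.2 -1.3]
target [0.5165 0.0825] 0.0711
t 7.08 d [0.0017 0.0157 0.0575] w [-0.0384 -0.0003 -0.0017] rows 1.0 0.2 F [ 0.7 -0.2 -1.3]
```

Call:
carry_out(
  deltas=[0.001,0.003,0.012,-0.01,0,0,0.002,0.006,0.024,-0.025,0,-0.001,0.002,0.009,0.037,-0.038,0,-0.002,0.002,0.009,0.037,-0.038,0,-0.002,0.002,0.009,0.037,-0.038,0,-0.002],
)

```text
time: 7.7
eef_pos: [0.5145, 0.0848, 0.0923]
tcp_rot: [0.829, 0.551, -0.05, -0.075]
contact_force: [-0.1, -0.3, -2.8]
opening: 0.122
finger_force: 71.0
```

```bash
python3 - <<'E'
from h import *
tip_to(.056,.034,.18,-.001)
E
```

```text
target [0.5165 0.0825] 0.0711
t 7.7 d [-0.0013  0.0065  0.0204] w [-0.001   0.      0.0021] rows 0.3 0.0 F [-0.1 -0.3 -2.8]
```

Call:
carry_out(
  deltas=[0,0.002,0.006,0,0,0,-0.001,0.004,0.012,0,0,0.001,-0.001,0.006,0.02,0,0,0.001,-0.001,0.006,0.02,0,0,0.001,-0.001,0.006,0.02,0,0,0.001],
)

```text
time: 8.32
eef_pos: [0.5162, 0.0829, 0.0715]
tcp_rot: [0.83, 0.551, -0.05, -0.075]
contact_force: [-0.3, -0.5, -2.4]
opening: 0.123
finger_force: 71.0
```

```bash
python3 - <<'E'
from h import *
tip_to(.056,.034,.18,-.001)
im,P,K,T=look("side"); a=im[210:320,250:450]
im2,P,K,T=look("wrist"); 
cv2.imwrite("pics/s2.png",np.vstack([cv2.resize(a,(560,300),interpolation=2),cv2.resize(im2[60:,:],(560,297))])[...,::-1])
tip_to(.077,.033,.18,-.001)
E
```

```text
target [0.5165 0.0825] 0.0711
t 8.32 d [-0.0002  0.0005  0.0003] w [-0.0012 -0.      0.0009] rows 0.0 0.0 F [-0.3 -0.5 -2.4]
target [0.5358 0.0744] 0.0701
t 8.43 d [-0.0004  0.0212 -0.0021] w [-0.0005 -0.0002  0.0009] rows 0.3 0.0 F [-0.2  0.4 -1.9]
```

View pics/s2.png

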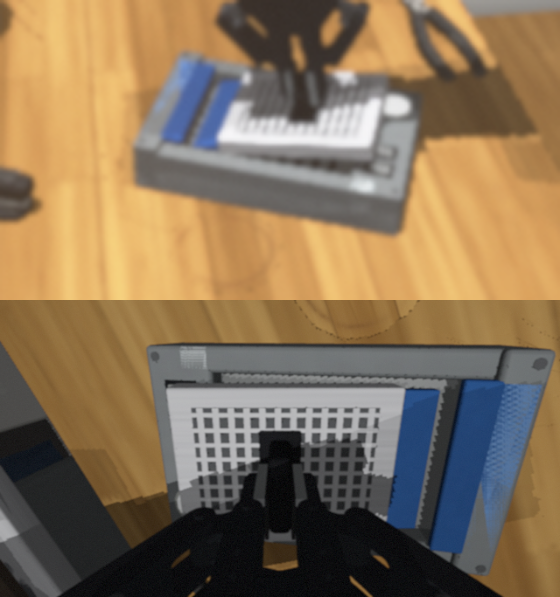

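The tongue is down inside the bay ahead of the lip, and the rear end is raised. I'll measure the gap from tip to lip before sliding.

```bash
cat > gap.py <<'E'
from h import *
for cam in ("wrist","side"):
    im,P,K,T=look(cam)
    h=cv2.cvtColor(im,cv2.COLOR_RGB2HSV); b=(h[...,0]>95)&(h[...,0]<130)&(h[...,1]>110)&(h[...,2]>50)
    d=P[...,:2]-HO; hx=d@HX; hy=d@np.array([-HX[1],HX[0]]); z=P[...,2]
    for n,m in (("tongue",b&(z<.0475)&(hx<.075)),("lip",b&(z>.048)&(hx>.05))):
        m&=(hx>0)&(hx<.1)&(abs(hy)<.06)
        print(cam,n,m.sum(),"x",np.percentile(hx[m],[2,10,50,90,98]).round(4),"y",np.percentile(hy[m],[1,99]).round(4),"z",np.percentile(z[m],[3,50,97]).round(4))
        if n=="tongue":
            for lo,hi in((-.045,-.02),(.02,.045)):
                q=m&(hy>lo)&(hy<hi)
                if q.sum()>10: print("   tip x at y",lo,np.percentile(hx[q],[97]).round(4), "z at tip",np.median(z[q&(hx>np.percentile(hx[q],85))]).round(4))
    w=(h[...,1]<60)&(h[...,2]>110)&(abs(hy)<.06)&(hx<.05)&(hx>-.1)&(z>.0535)
    if w.sum()>20: print("body high part y",np.percentile(hy[w],[1,99]).round(4),"x min",np.percentile(hx[w],1).round(4),"z",np.percentile(z[w],[2,98]).round(4))
E
python3 gap.py
```

```text
wrist tongue 5593 x [0.0375 0.0391 0.0467 0.0542 0.0557] y [-0.0456  0.048 ] z [0.0408 0.0429 0.0451]
   tip x at y -0.045 [0.0556] z at tip 0.0414
   tip x at y 0.02 [0.0555] z at tip 0.0415
wrist lip 14705 x [0.0645 0.0671 0.0806 0.0951 0.0982] y [-0.053   0.0546] z [0.0494 0.0507 0.0519]
body high part y [-0.0172  0.051 ] x min -0.092 z [0.0545 0.0774]
side tongue 129 x [0.0391 0.0414 0.0467 0.0524 0.0537] y [-0.0458  0.0483] z [0.0399 0.0426 0.0458]
   tip x at y -0.045 [0.0531] z at tip 0.0421
   tip x at y 0.02 [0.0537] z at tip 0.0412
side lip 190 x [0.0651 0.0667 0.0737 0.0807 0.0866] y [-0.0512  0.053 ] z [0.0482 0.0502 0.0522]
body high part y [-0.0548  0.0523] x min -0.0956 z [0.0542 0.4507]
```

Call:
carry_out(
  deltas=[-0.0005,0.004,0,0,0,0,-0.0005,0.009,-0.0005,0,0,0.001,-0.0005,0.014,-0.001,0,0,0.001,-0.0005,0.018,-0.0015,0,0,0.001,-0.0005,0.021,-0.002,0,0,0.001],
)

```text
time: 9.15
eef_pos: [0.5356, 0.0742, 0.0697]
tcp_rot: [0.83, 0.55, -0.05, -0.075]
contact_force: [-0.0, -0.1, -1.2]
opening: 0.123
finger_force: 71.0
```

Call:
carry_out(
  deltas=[0,0,0,0,0,0,0,0,0,0,0,0],
)

```text
time: 9.4
eef_pos: [0.5352, 0.0744, 0.0697]
tcp_rot: [0.83, 0.55, -0.05, -0.075]
contact_force: [-0.3, 0.0, -1.2]
opening: 0.124
finger_force: 71.0
```

```bash
python3 - <<'E'
from h import *
tip_to(.077,.033,.18,-.001)
for tz,p in((.0325,.12),(.0315,.06),(.0305,0)): tip_to(.077,tz,p,-.001)
E
python3 gap.py | head -5
```

```text
target [0.5358 0.0744] 0.0701
t 9.4 d [ 0.0003  0.0005 -0.0005] w [-0.0013  0.0001 -0.0001] rows 0.0 0.0 F [-0.3  0.  -1.2]
target [0.5339 0.0752] 0.0644
t 9.4 d [ 0.0003 -0.0005  0.0056] w [-0.0613  0.0001 -0.0001] rows 0.1 0.3 F [-0.3  0.  -1.2]
target [0.5323 0.0759] 0.058
t 9.4 d [ 0.0003 -0.001   0.0121] w [-1.213e-01  1.000e-04 -1.000e-04] rows 0.2 0.6 F [-0.3  0.  -1.2]
target [0.531  0.0764] 0.0515
t 9.4 d [ 0.0003 -0.0013  0.0188] w [-1.813e-01  1.000e-04 -1.000e-04] rows 0.3 1.0 F [-0.3  0.  -1.2]
wrist tongue 2238 x [0.0579 0.0585 0.0617 0.0647 0.0653] y [-0.0442  0.0473] z [0.0403 0.0418 0.0433]
   tip x at y -0.045 [0.0652] z at tip 0.0412
   tip x at y 0.02 [0.0653] z at tip 0.0411
wrist lip 12206 x [0.0645 0.067  0.0793 0.0947 0.0983] y [-0.0464  0.0549] z [0.0494 0.0507 0.0519]
body high part y [-0.0106  0.0504] x min -0.0713 z [0.0539 0.0754]
```

The tongue is hooked: the tip is at hood x of about 77 mm under the lip, and there is no contact force. Next I swing the rear end down.

Call:
carry_out(
  deltas=[0,-0.0002,0.003,-0.03,0,0,0,-0.0005,0.0056,-0.061,0,0,0,-0.0007,0.009,-0.091,0,0,0,-0.001,0.0121,-0.121,0,0,0,-0.001,0.0135,-0.135,0,0],
)

```text
time: 10.12
eef_pos: [0.5316, 0.0759, 0.0564]
tcp_rot: [0.833, 0.553, -0.013, -0.019]
contact_force: [0.6, -0.9, -1.5]
opening: 0.122
finger_force: 71.0
```

```bash
python3 - <<'E'
from h import *
for tz,p in((.0315,.045),(.0305,0),(.0298,0)): tip_to(.077,tz,p,-.001)
print(ctrl.get_state()["wrist_torque"])
E
python3 gap.py | tail -20
```

```text
target [0.5319 0.076 ] 0.0566
t 10.12 d [ 0.0003  0.0003 -0.0003] w [-0.0006  0.0002  0.0003] rows 0.0 0.0 F [ 0.6 -0.9 -1.5]
target [0.531  0.0764] 0.0515
t 10.12 d [ 0.0003 -0.0005  0.0049] w [-0.0456  0.0002  0.0003] rows 0.1 0.2 F [ 0.6 -0.9 -1.5]
target [0.531  0.0764] 0.0508
t 10.12 d [ 0.0003 -0.0005  0.0056] w [-0.0456  0.0002  0.0003] rows 0.1 0.2 F [ 0.6 -0.9 -1.5]
[-0.03516954 -0.00378171  0.00946697]
wrist tongue 3100 x [0.0571 0.058  0.0623 0.0666 0.0675] y [-0.045   0.0472] z [0.0372 0.0384 0.0396]
   tip x at y -0.045 [0.0674] z at tip 0.0381
   tip x at y 0.02 [0.0673] z at tip 0.0382
wrist lip 13646 x [0.0645 0.0672 0.0814 0.0958 0.0986] y [-0.0516  0.0546] z [0.0495 0.0507 0.0518]
body high part y [-0.0169  0.0494] x min -0.0757 z [0.0535 0.0549]
side tongue 40 x [0.0592 0.0594 0.0615 0.0636 0.064 ] y [-0.0424  0.0377] z [0.0365 0.038  0.0401]
   tip x at y -0.045 [0.0641] z at tip 0.0381
side lip 196 x [0.0647 0.0657 0.0729 0.0805 0.0858] y [-0.0534  0.0524] z [0.0485 0.0502 0.0524]
body high part y [-0.0594  0.049 ] x min -0.0995 z [0.0536 0.4296]
```

Call:
carry_out(
  deltas=[0,-0.0002,0.0015,-0.015,0,0,0,-0.0003,0.003,-0.03,0,0,0,-0.0005,0.0045,-0.0455,0,0,0,-0.0005,0.0055,-0.0455,0,0,0,-0.0005,0.006,-0.0455,0,0],
)

```text
time: 10.85
eef_pos: [0.5313, 0.0761, 0.0511]
tcp_rot: [0.833, 0.553, -0.0, -0.0]
contact_force: [-3.5, 0.6, 3.4]
opening: 0.126
finger_force: 71.8
```

Call:
carry_out(
  deltas=[0,0,0,0,0,0,0,0,0,0,0,0],
)

```text
time: 11.1
eef_pos: [0.5315, 0.076, 0.0511]
tcp_rot: [0.833, 0.553, -0.0, -0.0]
contact_force: [-3.1, -0.5, 3.3]
opening: 0.121
finger_force: 71.7
```

```bash
cat > flat.py <<'E'
from h import *
tip_to(.077,.030,0,-.001)
s=ctrl.get_state();print(s["wrist_torque"].round(2))
for cam in ("wrist","side"):
    im,P,K,T=look(cam)
    h=cv2.cvtColor(im,cv2.COLOR_RGB2HSV)
    d=P[...,:2]-HO; hx=d@HX; hy=d@np.array([-HX[1],HX[0]]); z=P[...,2]
    rim=(abs(abs(hy)-.063)<.005)&(abs(hx)<.07)&(z>.042)&(z<.051)
    m=(abs(hy)<.047)&(hx>-.073)&(hx<.05)&(z<.057)&(z>.040)
    k=np.linalg.lstsq(np.c_[hx[m],hy[m],np.ones(m.sum())],z[m],rcond=None)[0]
    print(cam,"body plane",k.round(4),"median z",np.median(z[m]).round(4),"rim",np.median(z[rim]).round(4),m.sum(),rim.sum())
cv2.imwrite("pics/w_flat%d.png"%(100*s["time"]),look("wrist")[0][...,::-1])
E
python3 flat.py
```

```text
target [0.531  0.0764] 0.051
t 11.1 d [ 0.0002 -0.0006  0.0001] w [-0.0008 -0.     -0.0001] rows 0.0 0.0 F [-3.1 -0.5  3.3]
[0.07 0.4  0.01]
wrist body plane [-0.0002 -0.003   0.0463] median z 0.0462 rim 0.0457 27320 7337
side body plane [-0.0024  0.0002  0.046 ] median z 0.046 rim 0.0453 1074 230
```

The filter is flat, with its body top at z 46 mm and light floor contact. I release it and retreat.

Call:
carry_out(
  deltas=[0,0,0,0,0,0,0,0,0,0,0,0,0,0,0,0,0,0,0,0,0,0,0,0],
  grip=50,
)

```text
time: 11.75
eef_pos: [0.5315, 0.0759, 0.0506]
tcp_rot: [0.833, 0.553, -0.0, -0.0]
contact_force: [-0.4, 1.0, 0.6]
opening: 0.5
finger_force: 0.0
```

Call:
carry_out(
  deltas=[0,0,-0.01,0,0,0,0,0,-0.03,0,0,0,0,0,-0.06,0,0,0,0,0,-0.1,0,0,0,0,0,-0.14,0,0,0],
)

```text
time: 12.38
eef_pos: [0.5315, 0.0759, 0.1926]
tcp_rot: [0.833, 0.553, 0.0, 0.0]
contact_force: [0.1, 0.2, -0.3]
opening: 0.498
finger_force: 0.0
```

Call:
carry_out(
  deltas=[0,0,0,0,0,0,0,0,0,0,0,0],
)

```text
time: 12.62
eef_pos: [0.5311, 0.076, 0.1906]
tcp_rot: [0.833, 0.553, -0.0, -0.0]
contact_force: [-0.4, -0.4, 0.2]
opening: 0.498
finger_force: 0.0
```

```bash
python3 flat.py; python3 gap.py|head -5; python3 - <<'E'
from h import *
im,P,K,T=look("scene"); o=np.load("scene.npz")
for n,(r0,r1,c0,c1) in dict(glass=(170,250,400,450),tape=(270,310,340,385)).items(): print(n,np.abs(im[r0:r1,c0:c1].astype(int)-o["im"][r0:r1,c0:c1]).mean().round(2))
E
cp pics/w_flat1*.png /tmp; ls -t pics | head -1
```

```text
target [0.531  0.0764] 0.051
t 12.62 d [ 0.0004 -0.0002  0.1396] w [-0.0007  0.0001 -0.    ] rows 2.2 0.0 F [-0.4 -0.4  0.2]
[ 0.03 -0.01 -0.02]
wrist body plane [ 0.0003 -0.0004  0.0462] median z 0.0462 rim 0.0457 12028 3167
side body plane [-0.0015 -0.0008  0.0461] median z 0.046 rim 0.0454 1174 301
wrist tongue 1024 x [0.0565 0.0574 0.0614 0.0652 0.0661] y [-0.046  0.047] z [0.0354 0.0367 0.0382]
   tip x at y -0.045 [0.0659] z at tip 0.0367
   tip x at y 0.02 [0.066] z at tip 0.0364
wrist lip 2608 x [0.064  0.0652 0.0734 0.0815 0.0866] y [-0.0536  0.0545] z [0.0491 0.0506 0.0519]
side tongue 26 x [0.0599 0.0605 0.0615 0.0633 0.0638] y [-0.0418  0.0445] z [0.0341 0.0366 0.0407]
glass 3.02
tape 2.6
w_flat1262.png
```

View pics/w_flat1262.png

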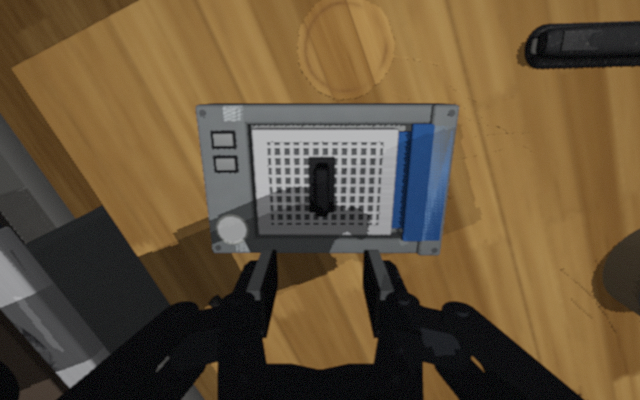

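The filter lies flat inside the bay, body at (252–400, 127–237), with the tongue under the lip at (405–420, 185). The gripper is clear.

```bash
python3 -c "
from plant import ctrl
print(ctrl.sign_off())"
```

```text
the job is handed in; nothing more can be done
None
```

The filter is back in the hood: its tongue is under the lip, it lies flat and home in the bay, and it has been released. The job is handed in; I never moved near the glass or the tape, and they showed no clear change in the scene image.

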